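# Feel and rack the lane-anchor pins

## Task

Take the two loose pins one at a time: push an end of the pin into the gauge block's bore to feel which of its ends is chamfered, then lay that pin in an empty trough of the sloping rack with its chamfered end down the slope and its nose fully home in the fence hole, like the pin already there. Gauge and rack the first pin before you gauge the second, use one trough for each, leave both pins lying free, and do not disturb the cup, the spray bottle or the hole punch.

Things in the scene. Friction and masses are not known exactly. Their poses are not given: they have to be found in the camera images.
- pin_a: loose steel lane-anchor pin, a bar 20 mm in diameter, 120 mm long, about 100 g. One end is square, the other chamfered: its last 10 mm narrow from 20 to 10 mm diameter. Which end it is is not told: feel it in the gauge. Origin at mid-length on its axis, 60 mm from both ends; x runs along the bar. Starts level in rest_a, axis 34 mm above the desk
- pin_b: loose steel lane-anchor pin, a bar 20 mm in diameter, 120 mm long, about 100 g. One end is square, the other chamfered: its last 10 mm narrow from 20 to 10 mm diameter. Which end it is is not told: feel it in the gauge. Origin at mid-length on its axis, 60 mm from both ends; x runs along the bar. Starts level in rest_b, axis 34 mm above the desk
- rest_a: fixed grey rest of pin_a: base 110 x 50 x 4 mm with two V saddles (10 mm thick, 36 mm wide, centred 42 mm either side of the middle, tops 32 mm above the desk) in which the pin lies; the 70 mm between them is free for fingers. Origin on the desk under its middle; x along the pin, z up. Any yaw
- rest_b: fixed grey rest of pin_b: base 110 x 50 x 4 mm with two V saddles (10 mm thick, 36 mm wide, centred 42 mm either side of the middle, tops 32 mm above the desk) in which the pin lies; the 70 mm between them is free for fingers. Origin on the desk under its middle; x along the pin, z up. Any yaw
- gauge: the fixed gauge block, upright, 60 mm wide, 35 mm thick, 105 mm high, on a base plate 90 mm wide and 8 mm thick that reaches 5 mm before and 60 mm behind the block. Origin on the desk below the middle of its front face; x into the block (along the bore), z up
- gauge_mouth (a point): mouth of the gauge's horizontal bore, on its axis in the front face, 80 mm above the desk; x points into the bore, z up. The bore is 24 mm wide (3 mm flare at the mouth) and 20 mm deep, ending in a shoulder with a 17 mm through hole: a square end stops 20 mm deep, a chamfered end goes 27 mm deep
- rack: fixed plywood rack 170 mm wide, its board sloping up 25 degrees along +x from a low fence (12 mm thick, 44 mm high). Three troughs 60 mm apart at y = 60, 0, -60 mm; the third already holds a fixed pin, chamfered end down. Each has two V saddles (10 mm thick, 36 mm wide); a pin's axis is 24 mm off the board. Pins may not slide down by themselves. Origin on the desk below its middle
- slot_1 (a point): end empty trough of the rack: point on the axis of a pin lying there, at the inner face of the low fence. x points up the slope, 25 degrees above level; z square out of the board. Fence hole 17 mm on this axis: a chamfered end enters 7 mm (pin's middle at x = 53 mm), a square end stops at the fence (x = 60 mm). Pin saddles at x = 14 and 90 mm, free between
- slot_2 (a point): middle empty trough of the rack: point on the axis of a pin lying there, at the inner face of the low fence. x points up the slope, 25 degrees above level; z square out of the board. Fence hole 17 mm on this axis: a chamfered end enters 7 mm (pin's middle at x = 53 mm), a square end stops at the fence (x = 60 mm). Pin saddles at x = 14 and 90 mm, free between
- cup: white plastic cup, 72 mm wide, 75 mm high, origin under its middle; it must be left where it stands
- spray: spray bottle, 72 mm wide, 188 mm high, clear with a red head, origin under its middle; it must be left where it stands
- hole_punch: black desk hole punch, 105 x 55 mm, 53 mm high, origin under its middle; it must be left where it stands

How it is judged:
By the outcome, as a careful person would: the job done as asked, in the order asked, and still so for the second after the job is handed in, with the robot touching nothing.
It also fails if it takes over 72 s, if anything falls off the work surface, if the arm or the gripper's body presses on something with over 40 N, if the wrist force passes 120 N, or if a joint passes its speed limit or range.

## Robot

A 6-joint arm with a two-finger parallel gripper is mounted at the origin on the work surface. World frame = base frame: x ahead of the robot, y to its left, z up, the work surface at z = 0. Lengths are in mm, angles in rad, forces in N, time in s.
With the tool pointing down it reaches from about 350 to 875 mm from the base axis. Payload 4.2 kg.
Tool frame: the origin (TCP) lies at the very end of the fingers, on their centre line; the grasp point (between the pads) lies 19 mm behind it; z points along the fingers, y is the line along which they close (so a half turn about z gives the same grasp; the last joint's range is limited). The gripper opens to 85 mm and grips with 20 to 120 N. Pads are 22 mm wide; open, the fingers measure 114 mm over their backs; the gripper's body (76 mm by 85 mm) begins 54 mm behind the grasp point. The pads swing forward as they close: fully open they stand 13 mm farther back than shut.
Start: joints at [1.569, 0.385, 0.008, 0, -1.194, -0.259], TCP at [161.127, 603.852, 231.312] pointing down, gripper open.
Joint ranges: [-3.14, 3.14], [-1.21, 2.06], [-1.07, 1.41], [-3.16, 2.05], [-2.99, -0.16], [-3.1, 3.1]. Speed limits (rad/s): [2.79, 2.79, 3.14, 3.14, 3.14, 3.14].

## Interface

Orientations are given as a unit quaternion [x, y, z, w].
In Python, from bench import read_state, get_image, camera_model, job_done gives the robot as it stands.
- The arm moves only by the shell command python3 -m handwheel 'ROWS'. ROWS is JSON, a list of rows, each a list of 7 numbers: the shift along the tool's x, y, z in m, then the turn, a rotation vector about the tool's x, y, z in rad, then the gripper's target within -1 to 1 (fully open at 1, half-way at 0, shut at -1). In form: [[dx, dy, dz, wx, wy, wz, jaw], ...]. A call has 1 to 10 rows; each row is the pose to reach, as a shift and turn from the pose commanded when the call began, along the tool's axes at that moment; what a row does not reach only later rows make up. A row lasts 1/8 s, in which the tool goes at most 62.5 mm and 10.7 degrees, less where a joint would pass 70% of its speed; a pose out of reach is approached as far as the arm can. A call with a gripper value outside its range is refused whole. The fingers move at their own pace and stop on an object; the grip force is fixed at half the most. Time passes only in rows, so rows that repeat a pose let the fingers close. It gives the time, the measured TCP pose, the force, the opening and the grip force at its end, in the units of the state.
- read_state(): the state, without advancing time (a new reading comes with each control period).
- get_image(name): name is "scene" or "top"; returns (picture, depth): 420x560x3 uint8, blue, green, red; 420x560 float32, mm along the optical axis (not along the pixel's ray), 0 where there is no reading.
- camera_model(name): a dict with "K" (3x3 intrinsics, pixels), "rvec" (rotation vector, rad) and "tvec" (3), from world to camera coordinates, as OpenCV has them. Camera axes: x right, y down, z forward; pixel columns grow to the right and rows downward; lengths in mm; the calibration is good to about 2 mm. A picture is of the moment at which its call begins. camera_model takes no time and is no camera call.
- job_done(): hands the job in; it is judged then, once.
The state is a dict: "clock": time; "joints": joint angles; "joint_vel": joint speeds; "joint_efforts": joint torques, N m; "position": TCP position; "ee_rot": TCP orientation; "contact_force": force on the tool from outside, world axes, zero at the start; "wrist_torque": the same for the moment, N m; "gripper_width": finger opening in mm; "grasp_force": force on a finger pad.
Only numpy, scipy, OpenCV 4.12 (cv2) and the standard library are available. Lean on these libraries where they do the work, as an engineer would, in place of code of your own. Each camera call takes 0.05 s, during which the arm holds its last target. There are 200 camera calls.

## Working session

There is one attempt and no reset: what is moved stays moved. The work goes in short steps, Python scripts to look and compute and a shell command to move; the robot and the scene stay as the last step left them, time stands still between calls to the robot, and variables do not carry over. Pictures are saved under pics/ and viewed, at most 10 in all, crops included, and the job is handed in when it is done.

```bash
mkdir -p pics; ls
python3 - <<'E'
from bench import *
import cv2,numpy as np
for n in("scene","top"):
    p,d=get_image(n); cv2.imwrite(f"pics/{n}0.png",p); np.save(f"pics/{n}0.npy",d)
    m=camera_model(n); R=cv2.Rodrigues(np.array(m["rvec"]))[0]; print(n,m["K"],(-R.T@np.array(m["tvec"]).ravel()).round(), R.round(2).tolist())
print(read_state())
E
```

```text
pics
scene [[446.0752582    0.         274.17742893]
 [  0.         446.0752582  212.06727107]
 [  0.           0.           1.        ]] [1284.  205. 1107.] [[-0.36, 0.93, -0.02], [0.77, 0.28, -0.57], [-0.53, -0.22, -0.82]]
top [[410.29977524   0.         276.72845098]
 [  0.         410.29977524 210.0911512 ]
 [  0.           0.           1.        ]] [ 480.  -96. 1014.] [[0.0, -1.0, -0.02], [-0.99, -0.0, -0.15], [0.15, 0.02, -0.99]]
{'clock': 0.1, 'joints': array([ 1.56862295e+00,  3.85484230e-01,  6.78578038e-03, -4.45419986e-04,
       -1.19401107e+00, -2.58647694e-01]), 'joint_vel': array([-3.53949191e-04, -1.13983953e-03,  4.05884588e-03,  2.15585489e-03,
        1.28132384e-03, -9.09690393e-05]), 'joint_efforts': array([-1.28408683e-04, -3.93323672e+01,  1.88926256e+01,  4.19793561e+00,
       -2.62817062e-03,  8.34832065e-06]), 'position': array([160.98842762, 603.3765673 , 230.33578703]), 'ee_rot': array([ 9.91497431e-01, -1.30122583e-01, -8.29736029e-05,  9.75217244e-04]), 'contact_force': array([ 0.5326095 ,  0.49127964, -0.83542873]), 'wrist_torque': array([ 0.0278363 ,  0.0135987 , -0.03650312]), 'grasp_force': 0.0, 'gripper_width': 85.50837726461883}
```

View pics/scene0.png

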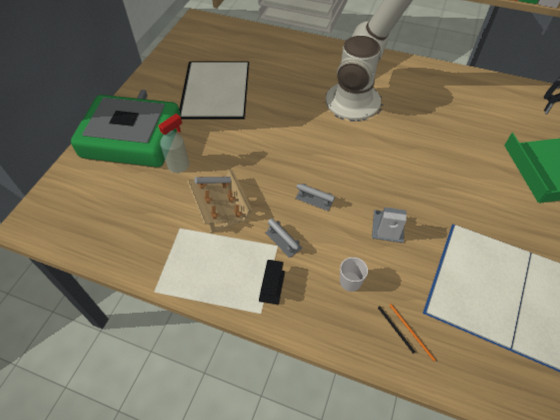

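View pics/top0.png

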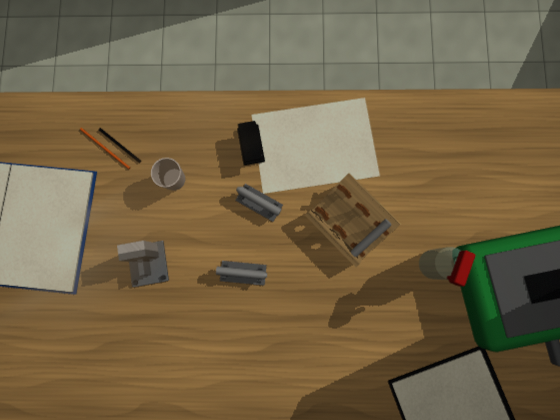

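Scene: two rests with pins (top view about 260,202 and 242,271), gauge (145,262), rack (350,220) with the fixed pin at (372,238), cup (168,173), punch (251,143), spray (450,263). I'll enlarge the working area next.

Run:
```python
import cv2
p=cv2.imread("pics/top0.png")
a=cv2.resize(p[165:295,105:185],None,fx=4.6,fy=4.6,interpolation=2)
b=cv2.resize(p[165:295,210:300],None,fx=4.6,fy=4.6,interpolation=2)
cv2.imwrite("pics/c1.png",cv2.hconcat([a,b]))
cv2.imwrite("pics/c2.png",cv2.resize(p[165:275,290:410],None,fx=5,fy=5,interpolation=2))
```

```text
(no output)
```

View pics/c1.png

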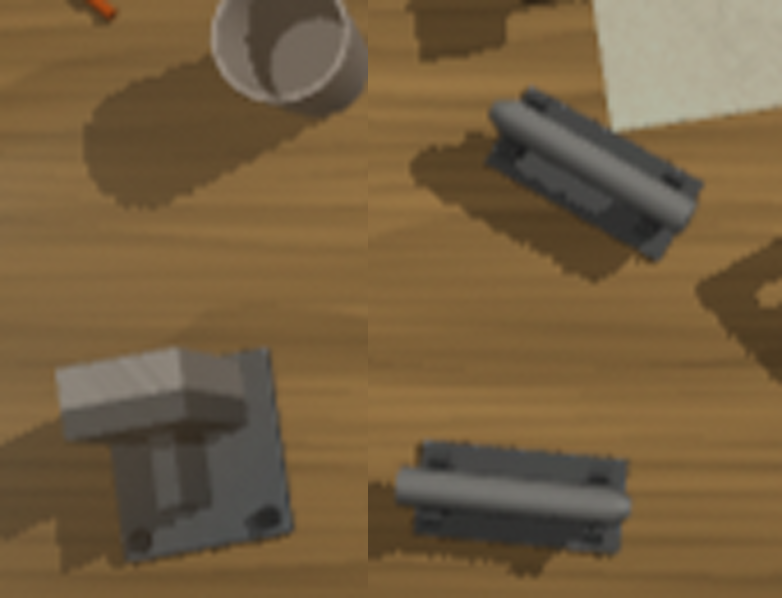

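View pics/c2.png

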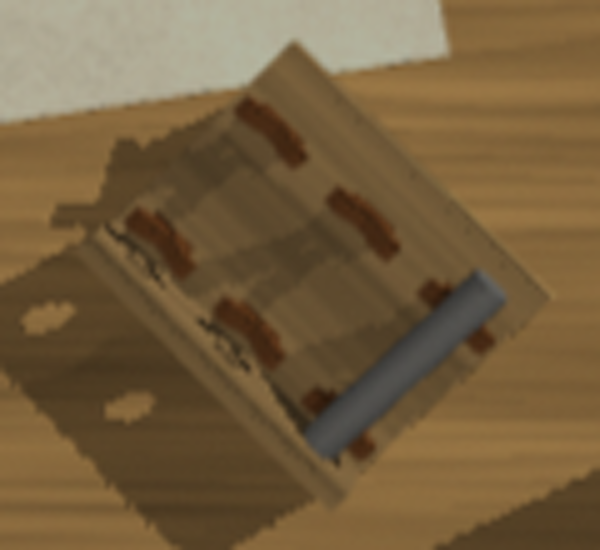

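The crops show a narrowed end on the upper pin's left (490,110) and on the lower pin's right (630,505), still to be confirmed by feel. The gauge's front faces image-up (away from the robot). The rack's fence is at its lower left, and the fixed pin runs (320,445)→(490,285). I'll fit these from depth.

```bash
cat > h.py <<'E'
import numpy as np,cv2
from scipy.spatial.transform import Rotation as Ro
from bench import *
np.set_printoptions(precision=3,suppress=True)
def cloud(n,d):
    m=camera_model(n);K=np.array(m["K"]);R=cv2.Rodrigues(np.array(m["rvec"],float))[0];t=np.array(m["tvec"],float).ravel()
    v,u=np.mgrid[:d.shape[0],:d.shape[1]]
    P=np.stack([(u-K[0,2])/K[0,0]*d,(v-K[1,2])/K[1,1]*d,d],-1)
    P=(P-t)@R; P[d<=0]=np.nan; return P
def proj(n,X):
    m=camera_model(n); return cv2.projectPoints(np.array(X,float).reshape(-1,3),np.array(m["rvec"],float),np.array(m["tvec"],float),np.array(m["K"]),None)[0][:,0]
def circ(u,v): # circle fit, radius fixed 10
    from scipy.optimize import least_squares
    return least_squares(lambda p:np.hypot(u-p[0],v-p[1])-10,[u.mean(),v.mean()-8],loss='soft_l1').x
E
cat > m1.py <<'E'
from h import *
T=cloud("top",np.load("pics/top0.npy"));S=cloud("scene",np.load("pics/scene0.npy"))
fl=T[215:225,190:230].reshape(-1,3);print("desk z top",np.nanmean(fl,0),np.nanstd(fl[:,2]))
for nm,(c0,c1,r0,r1) in dict(up=(228,290,180,220),lo=(208,275,258,290)).items():
    Q=T[r0:r1,c0:c1].reshape(-1,3);Q=Q[Q[:,2]>36]
    lo,hi=Q.min(0)-15,Q.max(0)+15
    for cam,C in(("top",Q),("scene",S.reshape(-1,3))):
        C=C[np.all((C>lo)&(C<hi),1)&(C[:,2]>36)]
        c=C.mean(0);w=np.linalg.svd((C-c)[:,:2])[2][0];w*=np.sign(w[0]+1e-9) 
        s=(C-c)[:,:2]@w
        print(nm,cam,len(C),"dir",w,"yaw",np.degrees(np.arctan2(w[1],w[0])),"mid",c[:2]+w*(s.min()+s.max())/2,"len",np.ptp(s),"ztop",np.percentile(C[:,2],97), "ends", c[:2]+w*s.min(),c[:2]+w*s.max())
# gauge
for cam,C in(("top",T[225:300,100:180].reshape(-1,3)),("scene",S[190:260,360:420].reshape(-1,3))):
    C=C[(C[:,2]>98)&(C[:,2]<115)]
    print("gauge",cam,len(C),cv2.minAreaRect(C[:,:2].astype(np.float32)),np.median(C[:,2]), cv2.boxPoints(cv2.minAreaRect(C[:,:2].astype(np.float32))).tolist())
# fixed pin seen in top view
mask=np.zeros((420,560),np.uint8);f=lambda x,y:(290+x/5,165+y/5)
poly=np.array([f(312,437),f(483,272),f(500,297),f(335,457)]);cv2.fillPoly(mask,[poly.round().astype(int)],1)
C=T[mask>0];c=np.median(C,0);C=C[np.abs(C-c).max(1)<80];c=C.mean(0);w=np.linalg.svd(C-c)[2][0];w*=np.sign(w[2]);s=(C-c)@w
print("fixed",len(C),c,w,"slope",np.degrees(np.arcsin(w[2])),"yaw",np.degrees(np.arctan2(w[1],w[0])),s.min(),s.max(),c+w*s.min(),c+w*s.max())
E
python3 m1.py
```

```text
desk z top [605.958  91.782   0.247] 1.8370818103541702
up top 380 dir [0.49  0.872] yaw 60.673249351974306 mid [648.037 -30.436] len 119.57521781026298 ztop 46.32542287307308 ends [618.754 -82.561] [677.321  21.689]
up scene 252 dir [0.489 0.872] yaw 60.74619201540202 mid [651.994 -28.247] len 119.26615492649887 ztop 46.53380891648117 ends [622.852 -80.275] [681.135  23.781]
lo top 413 dir [0.09  0.996] yaw 84.81359733970024 mid [474.711   6.85 ] len 118.8827443690856 ztop 46.21742373963 ends [469.338 -52.348] [480.084  66.048]
lo scene 219 dir [0.094 0.996] yaw 84.61268511663462 mid [480.484  10.054] len 121.13249631332525 ztop 46.86953037620204 ends [474.797 -50.245] [486.17   70.352]
gauge top 449 ((523.1851806640625, 246.0186767578125), (35.333133697509766, 61.66468811035156), 9.594808578491211) 105.19478617259252 [[500.62664794921875, 273.4750671386719], [510.90484619140625, 212.67298889160156], [545.7437133789062, 218.56228637695312], [535.4655151367188, 279.3643798828125]]
gauge scene 276 ((525.2826538085938, 249.19276428222656), (41.0926628112793, 61.3662223815918), 8.836231231689453) 104.79588494203654 [[500.26690673828125, 276.3555908203125], [509.69342041015625, 215.71766662597656], [550.2984008789062, 222.02993774414062], [540.8718872070312, 282.6678466796875]]m1.py:19: RuntimeWarning: Mean of empty slice.
  C=T[mask>0];c=np.median(C,0);C=C[np.abs(C-c).max(1)<80];c=C.mean(0);w=np.linalg.svd(C-c)[2][0];w*=np.sign(w[2]);s=(C-c)@w
  ret = um.true_divide(
Traceback (most recent call last):
  File "m1.py", line 20, in <module>
    print("fixed",len(C),c,w,"slope",np.degrees(np.arcsin(w[2])),"yaw",np.degrees(np.arctan2(w[1],w[0])),s.min(),s.max(),c+w*s.min(),c+w*s.max())
                                                                                                         ~~~~~^^
ValueError: zero-size array to reduction operation minimum which has no identity
```

```bash
cat > m2.py <<'E'
from h import *
T=cloud("top",np.load("pics/top0.npy"));S=cloud("scene",np.load("pics/scene0.npy"))
mask=np.zeros((420,560),np.uint8);f=lambda x,y:(290+x/5,165+y/5)
poly=np.array([f(312,437),f(483,272),f(500,297),f(335,457)]);cv2.fillPoly(mask,[poly.round().astype(int)],1)
C=T[mask>0];C=C[~np.isnan(C[:,0])];print(len(C),(mask>0).sum())
if len(C):
  c=np.median(C,0);C=C[np.abs(C-c).max(1)<80]
  from scipy.optimize import least_squares
  def ax(p):
    w=np.array([np.cos(p[2])*np.cos(p[3]),np.sin(p[2])*np.cos(p[3]),np.sin(p[3])]);return w,np.array([p[0],p[1],p[4]])
  def res(p):
    w,o=ax(p);q=C-o;return np.linalg.norm(np.cross(q,w),axis=1)-10
  r=least_squares(res,[c[0],c[1],np.radians(-45),np.radians(25),c[2]-9],loss='soft_l1')
  w,o=ax(r.x);s=(C-o)@w;ok=np.abs(res(r.x))<4;s=s[ok]
  print("axis o",o,"w",w,"yaw",np.degrees(r.x[2]),"slope",np.degrees(r.x[3]),"s",s.min(),s.max(),"rms",np.std(res(r.x)[ok]),ok.sum())
  print("low",o+w*s.min(),"high",o+w*s.max())
# rack outline: fence corners at z=44, board far corners
for n,(x,y) in dict(farL=(297,40),farR=(550,297),fenL=(92,232),fenR=(340,500),hiEndPin=(493,283)).items():
  u,v=f(x,y); p=T[int(v)-1:int(v)+2,int(u)-1:int(u)+2].reshape(-1,3); print(n,(u,v),np.nanmedian(p,0))
E
python3 m2.py
```

```text
321 323
axis o [ 788.471 -534.073  213.602] w [ 0.631 -0.651  0.421] yaw -45.884456354505765 slope 24.893670156171595 s -421.0784281454216 -312.2040050499498 rms 1.3766218798588723 310
low [ 522.588 -259.852   36.355] high [ 591.335 -330.755   82.184]
farL (349.4, 173.0) [ 723.638 -257.608    3.561]
farR (400.0, 224.4) [ 592.243 -379.815    4.227]
fenL (308.4, 211.4) [ 627.429 -153.75     3.149]
fenR (358.0, 265.0) [ 493.719 -268.27    47.39 ]
hiEndPin (388.6, 221.6) [ 593.992 -334.186   60.762]
```

```bash
cat >> h.py <<'E'
W=np.array([.631,-.651,.421]);W/=np.linalg.norm(W);YL=np.array([.718,.696,0])
S3=np.array([520.0,-257.2,34.6])
def frame(x,up=(0,0,1)): # tool with x along given dir, z as far down as possible
    x=np.array(x,float);x/=np.linalg.norm(x);y=np.cross(-np.array(up,float),x);y/=np.linalg.norm(y);return np.c_[x,y,np.cross(x,y)]
def yawf(deg): a=np.radians(deg);return frame([np.cos(a),np.sin(a),0])
def row(g,R): # grasp point in world mm, tool frame -> row from the measured pose
    s=read_state();R0=Ro.from_quat(s["ee_rot"]).as_matrix();p=np.array(g)+19*R[:,2]
    print("row",R0.T@(p-s["position"])/1000,(Ro.from_matrix(R0.T@R)).as_rotvec(),"yaw",np.degrees(np.arctan2(R0[1,0],R0[0,0])),"TCP",s["position"],"j",s["joints"],"w",s["gripper_width"],"F",s["contact_force"],"t",s["clock"])
    return R0.T@(p-s["position"])/1000
E
python3 - <<'E'
from h import *
row([475.5,7.5,134],yawf(-95.2)); row([475.5,7.5,34],yawf(-95.2))
print(proj("top",[S3+60*YL,S3+120*YL,S3,S3+113*W]))
T=cloud("top",get_image("top")[1]);C=T[155:192,150:186].reshape(-1,3);C=C[C[:,2]>65];print("cup",(C.min(0)+C.max(0))/2)
E
```

```text
row [0.458 0.494 0.116] [ 0.002 -0.001  1.401] yaw -14.95335412888678 TCP [160.988 603.377 230.336] j [ 1.569  0.385  0.007 -0.    -1.194 -0.259] w 85.50837726461883 F [ 0.533  0.491 -0.835] t 0.1
row [0.458 0.494 0.216] [ 0.002 -0.001  1.401] yaw -14.95335412888678 TCP [160.988 603.377 230.336] j [ 1.569  0.385  0.007 -0.    -1.194 -0.259] w 85.50837726461883 F [ 0.533  0.491 -0.835] t 0.1
[[334.789 235.683]
 [317.041 217.746]
 [352.796 253.883]
 [387.953 221.588]]
cup [708.237 184.966  72.894]
```

```bash
python3 -m handwheel '[[0.458,0.494,0.116,0,0,1.401,0.3],[0.458,0.494,0.116,0,0,1.401,0.3],[0.458,0.494,0.116,0,0,1.401,0.3],[0.458,0.494,0.116,0,0,1.401,0.3],[0.458,0.494,0.116,0,0,1.401,0.3],[0.458,0.494,0.116,0,0,1.401,0.3],[0.458,0.494,0.116,0,0,1.401,0.3],[0.458,0.494,0.116,0,0,1.401,0.3],[0.458,0.494,0.116,0,0,1.401,0.3],[0.458,0.494,0.116,0,0,1.401,0.3]]'; python3 -c "
from h import *
row([475.5,7.5,134],yawf(-95.2))"
```

```text
clock: 1.4
position: [450.0, 57.7, 125.1]
ee_rot: [-0.674, 0.738, -0.0, 0.0]
contact_force: [0.1, -0.1, -1.1]
gripper_width: 55.6
grasp_force: 0.0
row [ 0.048 -0.03   0.01 ] [-0.001  0.     0.   ] yaw -95.1853765564589 TCP [450.049  57.687 125.14 ] j [ 0.487  0.211 -0.548  0.    -0.811 -0.578] w 55.59166085204388 F [ 0.119 -0.1   -1.141] t 1.4
```

```bash
python3 -m handwheel '[[0.048,-0.03,0.01,0,0,0,0.3],[0.048,-0.03,0.01,0,0,0,0.3],[0.048,-0.03,0.01,0,0,0,0.3]]'
python3 - <<'E'
from h import *
row([475.5,7.5,34],yawf(-95.2))
p,d=get_image("top");q,e=get_image("scene")
a=cv2.resize(p[215:310,190:300],None,fx=4,fy=4,interpolation=2);b=cv2.resize(q[150:245,270:360],None,fx=4,fy=4,interpolation=2)
cv2.imwrite("pics/c3.png",cv2.hconcat([a,b]))
E
```

```text
clock: 1.78
position: [474.5, 8.7, 115.0]
ee_rot: [-0.674, 0.739, 0.0, -0.0]
contact_force: [-0.0, 0.2, 0.0]
gripper_width: 55.6
grasp_force: 0.0
row [ 0.001 -0.001  0.1  ] [ 0.001 -0.    -0.001] yaw -95.26610110985797 TCP [474.515   8.713 115.025] j [ 0.362  0.259 -0.512 -0.    -0.8   -0.454] w 55.59447535678538 F [-0.006  0.164  0.034] t 1.775
```

View pics/c3.png

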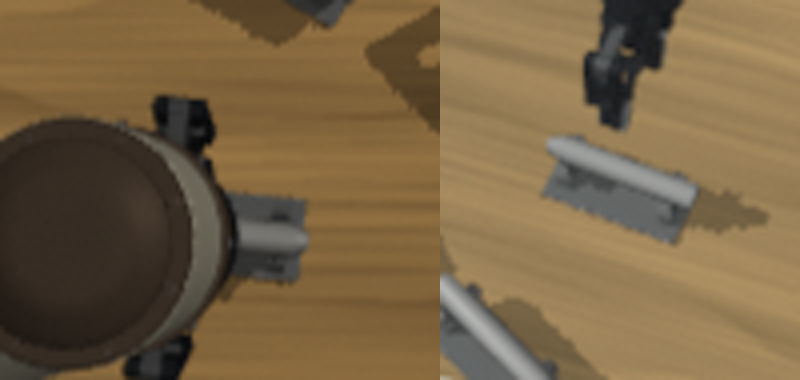

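The gripper straddles the rest over the lower pin's middle. The narrowed end is at right (305,240). Descending and closing.

```bash
python3 -m handwheel '[[0.001,-0.001,0.06,0,0,0,0.3],[0.001,-0.001,0.09,0,0,0,0.3],[0.001,-0.001,0.1,0,0,0,0.3],[0.001,-0.001,0.1,0,0,0,0.3],[0.001,-0.001,0.1,0,0,0,-1],[0.001,-0.001,0.1,0,0,0,-1],[0.001,-0.001,0.1,0,0,0,-1],[0.001,-0.001,0.1,0,0,0,-1],[0.001,-0.001,0.1,0,0,0,-1]]'; python3 -m handwheel '[[0,0,0,0,0,0,-1],[0,0,-0.05,0,0,0,-1],[0,0,-0.1,0,0,0,-1],[0,0,-0.1,0,0,0,-1]]'
python3 - <<'E'
from h import *
m=np.array([541,249.5,80]);b=np.array([np.cos(np.radians(189.6)),np.sin(np.radians(189.6)),0])
row(m-b*80+[0,0,20],yawf(189.6))
E
```

```text
clock: 3.0
position: [476.9, 8.2, 16.5]
ee_rot: [-0.674, 0.738, -0.001, 0.001]
contact_force: [-0.6, 1.7, 6.2]
gripper_width: 18.0
grasp_force: 58.7
clock: 3.5
position: [478.1, 8.5, 119.1]
ee_rot: [-0.674, 0.738, -0.002, 0.004]
contact_force: [-0.6, -0.1, -1.0]
gripper_width: 18.0
grasp_force: 59.0
row [-0.266 -0.118  0.04 ] [-0.005  0.009  1.313] yaw -95.19370585051446 TCP [478.122   8.514 119.119] j [ 0.359  0.254 -0.506  0.001 -0.801 -0.45 ] w 17.994020856402347 F [-0.564 -0.142 -1.003] t 3.5
```

```bash
python3 -m handwheel '[[-0.267,-0.12,-0.02,-0.005,0.009,1.313,-1],[-0.267,-0.12,-0.02,-0.005,0.009,1.313,-1],[-0.267,-0.12,-0.02,-0.005,0.009,1.313,-1],[-0.267,-0.12,-0.02,-0.005,0.009,1.313,-1],[-0.267,-0.12,-0.02,-0.005,0.009,1.313,-1],[-0.267,-0.12,-0.02,-0.005,0.009,1.313,-1],[-0.267,-0.12,-0.02,-0.005,0.009,1.313,-1],[-0.267,-0.12,0.04,-0.005,0.009,1.313,-1],[-0.267,-0.12,0.04,-0.005,0.009,1.313,-1],[-0.267,-0.12,0.04,-0.005,0.009,1.313,-1]]'
python3 - <<'E'
from h import *
m=np.array([543,250.3,80]);b=np.array([np.cos(np.radians(189.6)),np.sin(np.radians(189.6)),0])
row(m-b*80,yawf(189.6))
p,d=get_image("top");q,e=get_image("scene")
a=cv2.resize(p[205:290,105:185],None,fx=4,fy=4,interpolation=2);b=cv2.resize(q[190:275,350:440],None,fx=4,fy=4,interpolation=2)
cv2.imwrite("pics/c4.png",cv2.hconcat([a,b]))
np.save("pics/d4.npy",e); np.save("pics/d4t.npy",d)
E
```

```text
clock: 4.75
position: [620.1, 262.8, 75.9]
ee_rot: [-0.084, 0.996, -0.001, -0.004]
contact_force: [0.1, 0.4, 0.3]
gripper_width: 18.4
grasp_force: 58.9
row [-0.002  0.001  0.015] [-0.002 -0.009 -0.   ] yaw -170.40971254111662 TCP [620.094 262.824  75.861] j [ 0.639  0.601 -0.041 -0.003 -0.938 -2.041] w 18.369395411604962 F [0.054 0.419 0.283] t 4.75
```

View pics/c4.png

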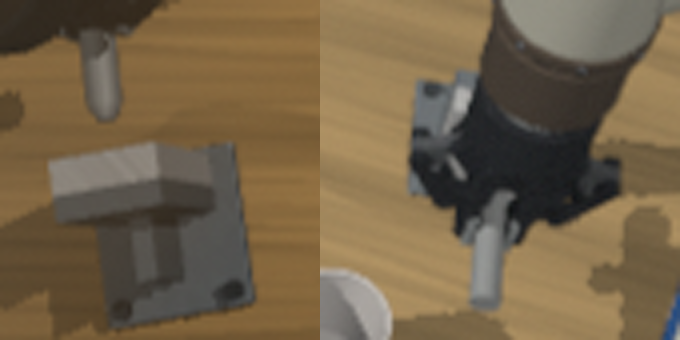

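The pin points at the front face, and by the top view it sits about 1–2 mm to the right. I'll check this with the cloud.

Run:
```python
from h import *
T=cloud("top",np.load("pics/d4t.npy"))
a=T[210:236,122:140].reshape(-1,3);a=a[(a[:,2]>93)&(a[:,2]<110)&(a[:,0]>545)&(a[:,0]<612)]
n=np.array([np.cos(np.radians(9.6)),np.sin(np.radians(9.6))]);l=np.array([-n[1],n[0]])
c=np.array([523.2,246.0])
L=(a[:,:2]-c)@l;D=(a[:,:2]-c)@n
print(len(a),"lat range",L.min(),L.max(),"mid",(np.percentile(L,2)+np.percentile(L,98))/2,"nose D",D.min(),np.percentile(a[:,2],95))
for lo in range(25,80,8):
    k=(D>lo)&(D<lo+8)
    if k.sum()>4: print(lo,k.sum(),L[k].min(),L[k].max(),L[k].mean(),a[k,2].max())
```

```text
206 lat range -16.368636241191364 14.258710836126504 mid -1.183724914618847 nose D 35.31921534656968 104.70873984395858
33 15 -5.551851876637411 4.193925807662573 -1.1339605464421338 103.83949169907423
41 32 -9.715797091218983 8.160864231497873 -2.6018940151222827 106.0847995754503
49 29 -10.389368000868501 7.491344238672361 -2.315838435364236 105.23998754167283
57 33 -10.447753513604992 8.147374100403114 -3.033697652766404 105.06841779194511
65 30 -11.11261602591132 8.863880382422174 -1.9041530063043384 106.39997812105015
73 36 -10.64193467843941 6.489886313750787 -3.099959173934202 107.45573696714105
```

```bash
python3 -m handwheel '[[0,0.0015,0.015,-0.002,-0.009,0,-1],[0,0.0015,0.015,-0.002,-0.009,0,-1],[0.015,0.0015,0.015,-0.002,-0.009,0,-1],[0.022,0.0015,0.015,-0.002,-0.009,0,-1],[0.028,0.0015,0.015,-0.002,-0.009,0,-1],[0.028,0.0015,0.015,-0.002,-0.009,0,-1]]'
python3 - <<'E'
from h import *
s=read_state();b=Ro.from_quat(s["ee_rot"]).as_matrix()[:,0];m=np.array([543,250.3,80])
print(b,"depth est",(s["position"]-m)@b+60,s["wrist_torque"],s["position"])
E
```

```text
clock: 5.6
position: [591.5, 259.8, 61.1]
ee_rot: [-0.083, 0.997, 0.0, 0.0]
contact_force: [0.9, 1.0, -0.7]
gripper_width: 18.0
grasp_force: 58.9
[-0.986 -0.166 -0.   ] depth est 10.610103294170933 [-0.02  -0.015  0.007] [591.492 259.789  61.124]
```

Entered about 10 mm freely. Going on in small steps.

```bash
python3 -m handwheel '[[0.003,0,0,0,0,0,-1],[0.006,0,0,0,0,0,-1],[0.008,0,0,0,0,0,-1]]'; python3 -m handwheel '[[0.002,0,0,0,0,0,-1],[0.004,0,0,0,0,0,-1],[0.004,0,0,0,0,0,-1]]';python3 -m handwheel '[[0.002,0,0,0,0,0,-1],[0.003,0,0,0,0,0,-1],[0.003,0,0,0,0,0,-1]]'
python3 - <<'E'
from h import *
s=read_state();b=Ro.from_quat(s["ee_rot"]).as_matrix()[:,0];m=np.array([543,250.3,80])
print("depth est",(s["position"]-m)@b+60,s["wrist_torque"])
E
```

```text
clock: 5.98
position: [583.7, 258.3, 60.7]
ee_rot: [-0.083, 0.997, 0.0, -0.0]
contact_force: [0.7, 0.2, 0.6]
gripper_width: 18.0
grasp_force: 59.0
clock: 6.35
position: [579.4, 257.6, 60.6]
ee_rot: [-0.083, 0.997, 0.0, -0.0]
contact_force: [-1.0, -0.0, 1.2]
gripper_width: 18.2
grasp_force: 59.1
clock: 6.72
position: [577.5, 257.4, 61.0]
ee_rot: [-0.083, 0.997, 0.001, 0.001]
contact_force: [4.2, -1.2, 1.1]
gripper_width: 18.1
grasp_force: 59.1
depth est 24.845584315643443 [-0.362 -1.022  0.065]
```

```bash
python3 -m handwheel '[[0.0015,0,0,0,0,0,-1],[0.003,0,0,0,0,0,-1],[0.003,0,0,0,0,0,-1],[0.003,0,0,0,0,0,-1]]'
python3 - <<'E'
from h import *
s=read_state();b=Ro.from_quat(s["ee_rot"]).as_matrix()[:,0];m=np.array([543,250.3,80])
print("depth est",(s["position"]-m)@b+60,s["wrist_torque"])
p,d=get_image("top");T=cloud("top",d)
a=T[205:236,110:150].reshape(-1,3)
n=np.array([np.cos(np.radians(9.6)),np.sin(np.radians(9.6))]);c=np.array([523.2,246.0])
q,e=get_image("scene");cv2.imwrite("pics/c5.png",cv2.hconcat([cv2.resize(p[190:290,105:185],None,fx=4,fy=4),cv2.resize(q[190:290,350:440],None,fx=4,fy=4)]))
E
```

```text
clock: 7.22
position: [576.0, 257.1, 61.8]
ee_rot: [-0.084, 0.996, 0.001, 0.002]
contact_force: [7.1, -2.1, 2.2]
gripper_width: 18.2
grasp_force: 59.3
depth est 26.442426832768177 [-0.658 -1.883  0.145]
```

Stopped at about 26.4 mm with rising force, well past the 20 mm of a square end. So the end along tool +x is chamfered. Withdrawing and heading for slot_1.

```bash
python3 -m handwheel '[[-0.015,0,0,0,0,0,-1],[-0.06,0,0,0,0,0,-1],[-0.06,0,-0.03,0,0,0,-1],[-0.06,0,-0.08,0,0,0,-1],[-0.06,0,-0.08,0,0,0,-1]]'
cat >> h.py <<'E'
B=np.array([2,1.7,0]);N=np.cross(W,YL);N/=np.linalg.norm(N)
def slot(k,x,h=0): return S3+B+{2:60,1:120}[k]*YL+x*W+h*N
E
python3 - <<'E'
from h import *
print(N,slot(1,53));row(slot(1,66,70),frame(-W))
E
```

```text
clock: 7.95
position: [634.2, 267.9, 144.7]
ee_rot: [-0.083, 0.997, 0.002, 0.003]
contact_force: [0.2, 0.6, -1.5]
gripper_width: 17.6
grasp_force: 59.0
[-0.293  0.302  0.907] [ 641.616 -206.497   56.922]
row [ 0.077 -0.461  0.034] [ 0.216 -0.397  0.951] yaw -170.42972014650647 TCP [634.234 267.899 144.665] j [ 0.634  0.552  0.06  -0.001 -1.072 -2.037] w 17.586974995321622 F [ 0.164  0.612 -1.458] t 7.95
```

```bash
python3 -m handwheel '[[0.077,-0.461,0.0,0.216,-0.397,0.951,-1],[0.077,-0.461,0.0,0.216,-0.397,0.951,-1],[0.077,-0.461,0.0,0.216,-0.397,0.951,-1],[0.077,-0.461,0.0,0.216,-0.397,0.951,-1],[0.077,-0.461,0.0,0.216,-0.397,0.951,-1],[0.077,-0.461,0.0,0.216,-0.397,0.951,-1],[0.077,-0.461,0.0,0.216,-0.397,0.951,-1],[0.077,-0.461,0.034,0.216,-0.397,0.951,-1],[0.077,-0.461,0.034,0.216,-0.397,0.951,-1],[0.077,-0.461,0.034,0.216,-0.397,0.951,-1]]'
python3 - <<'E'
from h import *
row(slot(1,66,25),frame(-W))
E
```

```text
clock: 9.2
position: [636.7, -203.7, 114.2]
ee_rot: [0.379, 0.902, -0.083, 0.187]
contact_force: [0.5, 0.7, 0.0]
gripper_width: 18.1
grasp_force: 59.0
row [0.005 0.002 0.048] [-0.006 -0.022  0.007] yaw 134.56294354101334 TCP [ 636.673 -203.71   114.217] j [-0.016  0.417 -0.581  0.832 -0.4   -3.096] w 18.14215107061663 F [0.489 0.712 0.032] t 9.2
```

```bash
cat > k.py <<'E'
from h import *
Rx=lambda a:Ro.from_euler('x',a);Ry=lambda a:Ro.from_euler('y',a);Rz=lambda a:Ro.from_euler('z',a)
j0=[1.5686,.3855,.0068,-.0004,-1.194,-.2586];R0=Ro.from_quat([.9915,-.1301,0,.001])
def A(j,s): return Rz(j[0])*Ry(j[1]-j[2])*Rx(s*j[3])*Ry(-j[4])*Rx(-j[5])
st=read_state();j=st["joints"];R=Ro.from_quat(st["ee_rot"])
for s in(1,-1):
    M=A(j0,s).inv()*R0; print(s,"err deg",np.degrees((A(j,s)*M).inv()*R and ((A(j,s)*M).inv()*R).magnitude()))
def solve(Rt,j1,q,s):
    M=A(j0,s).inv()*R0
    e=((Rz(j1)*Ry(q)).inv()*Rt*M.inv()).as_euler('XYX')  # [s j4, -j5, -j6]
    return np.array([s*e[0],-e[1],-e[2]])
E
python3 - <<'E'
from k import *
for s in(1,-1):
  print("now",s,solve(R,j[0],j[1]-j[2],s),j[3:])
  for j1 in(-.016,-.1):
   for q in(1.0,1.1):
    for ro in(-20,-10,0,10,20):
      Rt=Ro.from_matrix(frame(-W))*Rx(np.radians(ro)); print(s,j1,q,ro,solve(Rt,j1,q,s))
E
```

```text
1 err deg 95.32159181759378
-1 err deg 0.008078610377266149
now 1 [-0.83  -0.4   -3.095] [ 0.832 -0.4   -3.096]
1 -0.016 1.0 -20 [-1.04  -0.044  2.977]
1 -0.016 1.0 -10 [-0.907 -0.218  3.109]
1 -0.016 1.0 0 [-0.892 -0.392  3.123]
1 -0.016 1.0 10 [-0.886 -0.567  3.128]
1 -0.016 1.0 20 [-0.882 -0.741  3.131]
1 -0.016 1.1 -20 [-2.691 -0.086  1.324]
1 -0.016 1.1 -10 [-1.369 -0.175  2.639]
1 -0.016 1.1 0 [-1.113 -0.338  2.886]
1 -0.016 1.1 10 [-1.023 -0.509  2.969]
1 -0.016 1.1 20 [-0.976 -0.681  3.008]
1 -0.1 1.0 -20 [ 0.29  -0.022 -1.906]
1 -0.1 1.0 -10 [-0.834 -0.183 -3.027]
1 -0.1 1.0 0 [-0.89  -0.357 -3.082]
1 -0.1 1.0 10 [-0.91  -0.531 -3.101]
1 -0.1 1.0 20 [-0.921 -0.706 -3.11 ]
1 -0.1 1.1 -20 [ 3.062 -0.079  0.867]
1 -0.1 1.1 -10 [-1.398 -0.137  2.684]
1 -0.1 1.1 0 [-1.139 -0.304  2.938]
1 -0.1 1.1 10 [-1.062 -0.476  3.01 ]
1 -0.1 1.1 20 [-1.024 -0.649  3.042]
now -1 [ 0.832 -0.4   -3.097] [ 0.832 -0.4   -3.096]
-1 -0.016 1.0 -20 [ 1.057 -0.044  2.96 ]
-1 -0.016 1.0 -10 [ 0.911 -0.218  3.105]
-1 -0.016 1.0 0 [ 0.894 -0.392  3.121]
-1 -0.016 1.0 10 [ 0.887 -0.566  3.127]
-1 -0.016 1.0 20 [ 0.884 -0.741  3.13 ]
-1 -0.016 1.1 -20 [ 2.691 -0.087  1.323]
-1 -0.016 1.1 -10 [ 1.373 -0.175  2.634]
-1 -0.016 1.1 0 [ 1.115 -0.338  2.884]
-1 -0.016 1.1 10 [ 1.025 -0.509  2.967]
-1 -0.016 1.1 20 [ 0.977 -0.681  3.007]
-1 -0.1 1.0 -20 [-0.287 -0.021 -1.909]
-1 -0.1 1.0 -10 [ 0.837 -0.183 -3.031]
-1 -0.1 1.0 0 [ 0.892 -0.357 -3.084]
-1 -0.1 1.0 10 [ 0.912 -0.531 -3.102]
-1 -0.1 1.0 20 [ 0.922 -0.705 -3.111]
-1 -0.1 1.1 -20 [-3.066 -0.08   0.871]
-1 -0.1 1.1 -10 [ 1.404 -0.137  2.679]
-1 -0.1 1.1 0 [ 1.141 -0.304  2.936]
-1 -0.1 1.1 10 [ 1.064 -0.476  3.008]
-1 -0.1 1.1 20 [ 1.025 -0.649  3.04 ]
```

j6 is at its limit here, because this grasp has the tool turned the wrong way for the tilt. The exact wrist model shows the half-turned grasp puts j6 near 0. I'll lay the pin back in its rest, turn the hand half round, regrip, and rack it.

```bash
python3 -c "
from h import *
row([477.2,8.3,160],yawf(-95.2))"
```

```text
row [ 0.23   0.034 -0.13 ] [-0.473  0.207 -2.236] yaw 134.56294354101334 TCP [ 636.673 -203.71   114.217] j [-0.016  0.417 -0.581  0.832 -0.4   -3.096] w 18.14215107061663 F [0.489 0.712 0.032] t 9.2
```

```bash
python3 -m handwheel '[[0.01,0,-0.05,0,0,0,-1],[0.23,0.034,-0.13,-0.473,0.207,-2.236,-1],[0.23,0.034,-0.13,-0.473,0.207,-2.236,-1],[0.23,0.034,-0.13,-0.473,0.207,-2.236,-1],[0.23,0.034,-0.13,-0.473,0.207,-2.236,-1],[0.23,0.034,-0.13,-0.473,0.207,-2.236,-1],[0.23,0.034,-0.13,-0.473,0.207,-2.236,-1],[0.23,0.034,-0.13,-0.473,0.207,-2.236,-1],[0.23,0.034,-0.13,-0.473,0.207,-2.236,-1],[0.23,0.034,-0.13,-0.473,0.207,-2.236,-1]]'
python3 -c "
from h import *
row([477.2,8.3,55],yawf(-95.2))"
```

```text
clock: 10.45
position: [477.7, 9.6, 142.1]
ee_rot: [-0.405, 0.911, -0.03, 0.068]
contact_force: [0.6, -0.2, -0.2]
gripper_width: 18.2
grasp_force: 59.1
row [0.012 0.011 0.105] [-0.138  0.061 -0.642] yaw -131.76055596025375 TCP [477.671   9.573 142.061] j [ 0.397  0.159 -0.607  0.091 -0.67  -1.199] w 18.234447164797388 F [ 0.602 -0.208 -0.154] t 10.45
```

```bash
python3 -m handwheel '[[0,0,0,-0.138,0.061,-0.642,-1],[0,0,0,-0.138,0.061,-0.642,-1],[0,0,0,-0.138,0.061,-0.642,-1],[0,0,0,-0.138,0.061,-0.642,-1],[0.012,0.011,0.105,-0.138,0.061,-0.642,-1],[0.012,0.011,0.105,-0.138,0.061,-0.642,-1],[0.012,0.011,0.105,-0.138,0.061,-0.642,-1],[0.012,0.011,0.105,-0.138,0.061,-0.642,-1]]'
python3 -c "
from h import *
row([477.2,8.3,35],yawf(-95.2))"
```

```text
clock: 11.45
position: [478.7, 7.4, 36.6]
ee_rot: [-0.672, 0.741, -0.001, 0.001]
contact_force: [-0.0, 0.1, -0.9]
gripper_width: 18.1
grasp_force: 59.1
row [-0.001  0.002  0.021] [-0.003  0.    -0.007] yaw -95.60130615213596 TCP [478.75    7.411  36.626] j [ 0.357  0.388 -0.588  0.002 -0.592 -0.456] w 18.052390035021208 F [-0.005  0.134 -0.857] t 11.45
```

```bash
python3 -m handwheel '[[-0.001,0.002,0.012,0,0,-0.007,-1],[-0.001,0.002,0.0205,0,0,-0.007,-1],[-0.001,0.002,0.0205,0,0,-0.007,-1],[-0.001,0.002,0.0205,0,0,-0.007,0.3],[-0.001,0.002,0.0205,0,0,-0.007,0.3],[-0.001,0.002,0.0205,0,0,-0.007,0.3],[-0.001,0.002,-0.03,0,0,-0.007,0.3],[-0.001,0.002,-0.03,0,0,-0.007,0.3]]'
python3 -m handwheel '[[0,0,0,0,0,-1.57,0.3],[0,0,0,0,0,-1.57,0.3],[0,0,0,0,0,-1.57,0.3],[0,0,0,0,0,-1.57,0.3],[0,0,0,0,0,-1.57,0.3],[0,0,0,0,0,-1.57,0.3],[0,0,0,0,0,-1.57,0.3],[0,0,0,0,0,-1.57,0.3],[0,0,0,0,0,-1.57,0.3],[0,0,0,0,0,-1.57,0.3]]'
python3 -m handwheel '[[0,0,0,0,0,-1.57,0.3],[0,0,0,0,0,-1.57,0.3],[0,0,0,0,0,-1.57,0.3],[0,0,0,0,0,-1.57,0.3],[0,0,0,0,0,-1.57,0.3],[0,0,0,0,0,-1.57,0.3],[0,0,0,0,0,-1.57,0.3],[0,0,0,0,0,-1.57,0.3],[0,0,0,0,0,-1.57,0.3]]'
python3 -c "
from h import *
row([477.5,8.0,34.5],yawf(84.8))
p,d=get_image('top');q,e=get_image('scene')
T=cloud('top',d);S=cloud('scene',e).reshape(-1,3)
cv2.imwrite('pics/c6.png',cv2.hconcat([cv2.resize(p[235:310,200:290],None,fx=4,fy=4),cv2.resize(q[165:240,270:360],None,fx=4,fy=4)]))"
```

```text
clock: 12.45
position: [477.8, 8.0, 67.7]
ee_rot: [-0.674, 0.739, -0.002, 0.003]
contact_force: [-0.2, -0.1, -0.9]
gripper_width: 55.1
grasp_force: 0.0
clock: 13.7
position: [474.8, 7.2, 64.1]
ee_rot: [0.999, -0.047, -0.001, 0.001]
contact_force: [0.2, 0.3, -0.7]
gripper_width: 55.5
grasp_force: 0.0
clock: 14.82
position: [475.0, 7.2, 64.4]
ee_rot: [0.739, 0.673, -0.001, 0.0]
contact_force: [0.1, 0.2, 0.6]
gripper_width: 55.3
grasp_force: 0.0
row [0.001 0.002 0.049] [-0.001  0.001 -0.002] yaw 84.65778462883846 TCP [475.018   7.235  64.393] j [ 0.359  0.337 -0.568  0.001 -0.667  2.688] w 55.271736542611066 F [0.096 0.159 0.583] t 14.825
```

View pics/c6.png

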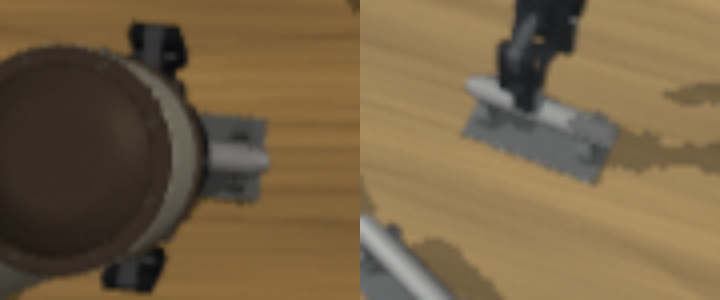

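The pin lies back in its rest with the chamfered end still to the right (268,158), about 1.5 mm farther along. Regripping.

```bash
python3 -m handwheel '[[0.001,0.002,0.035,0,0,0,0.3],[0.001,0.002,0.048,0,0,0,0.3],[0.001,0.002,0.048,0,0,0,0.3],[0.001,0.002,0.048,0,0,0,-1],[0.001,0.002,0.048,0,0,0,-1],[0.001,0.002,0.048,0,0,0,-1],[0.001,0.002,0.048,0,0,0,-1]]'
python3 -m handwheel '[[0,0,0,0,0,0,-1],[0,0,-0.05,0,0,0,-1],[0,0,-0.11,0,0,0,-1],[0,0,-0.11,0,0,0,-1]]'
python3 - <<'E'
from k import *
row(slot(1,68,75),frame(W))
for q in(1.0,1.1): print(solve(Ro.from_matrix(frame(W)),-.016,q,-1))
E
```

```text
clock: 15.8
position: [476.9, 8.2, 17.7]
ee_rot: [0.74, 0.673, -0.0, 0.0]
contact_force: [-3.7, 1.7, 6.5]
gripper_width: 18.1
grasp_force: 58.4
clock: 16.3
position: [480.9, 9.2, 132.0]
ee_rot: [0.739, 0.673, 0.005, 0.003]
contact_force: [-0.1, -0.3, -1.3]
gripper_width: 18.1
grasp_force: 59.0
1 err deg 0.2917228469757908
-1 err deg 0.008078610377258745
row [-0.193  0.172  0.019] [-0.491  0.212  2.234] yaw 84.62294409102174 TCP [480.919   9.186 132.034] j [ 0.359  0.24  -0.486  0.003 -0.833  2.687] w 18.11848124431102 F [-0.102 -0.328 -1.338] t 16.3
[ 0.893 -0.392 -0.02 ]
[ 1.115 -0.338 -0.257]
```

```bash
python3 -m handwheel '[[-0.193,0.172,-0.03,-0.491,0.212,2.234,-1],[-0.193,0.172,-0.03,-0.491,0.212,2.234,-1],[-0.193,0.172,-0.03,-0.491,0.212,2.234,-1],[-0.193,0.172,-0.03,-0.491,0.212,2.234,-1],[-0.193,0.172,-0.03,-0.491,0.212,2.234,-1],[-0.193,0.172,-0.03,-0.491,0.212,2.234,-1],[-0.193,0.172,-0.03,-0.491,0.212,2.234,-1],[-0.193,0.172,-0.03,-0.491,0.212,2.234,-1],[-0.193,0.172,-0.03,-0.491,0.212,2.234,-1],[-0.193,0.172,-0.03,-0.491,0.212,2.234,-1]]'
python3 - <<'E'
from h import *
row(slot(1,68,40),frame(W))
E
```

```text
clock: 17.55
position: [629.5, -200.2, 156.0]
ee_rot: [0.969, -0.167, 0.168, 0.077]
contact_force: [-1.2, -0.4, -0.9]
gripper_width: 18.1
grasp_force: 59.1
row [-0.009 -0.003  0.075] [-0.086  0.053  0.444] yaw -18.50353685012962 TCP [ 629.493 -200.248  155.966] j [ 0.009  0.357 -0.451  0.452 -0.497  0.85 ] w 18.080732548889046 F [-1.208 -0.373 -0.908] t 17.55
```

```bash
python3 -m handwheel '[[-0.009,-0.003,0.03,-0.086,0.053,0.444,-1],[-0.009,-0.003,0.03,-0.086,0.053,0.444,-1],[-0.009,-0.003,0.05,-0.086,0.053,0.444,-1],[-0.009,-0.003,0.075,-0.086,0.053,0.444,-1],[-0.009,-0.003,0.075,-0.086,0.053,0.444,-1],[-0.009,-0.003,0.075,-0.086,0.053,0.444,-1]]'
python3 - <<'E'
from h import *
row(slot(1,66,12),frame(W))
p,d=get_image("top");q,e=get_image("scene")
cv2.imwrite("pics/c7.png",cv2.hconcat([cv2.resize(p[165:275,290:390],None,fx=4,fy=4,interpolation=2),cv2.resize(q[160:270,180:275],None,fx=4,fy=4,interpolation=2)]))
E
```

```text
clock: 18.3
position: [645.6, -210.9, 83.9]
ee_rot: [0.9, -0.378, 0.199, 0.084]
contact_force: [0.0, 0.4, -0.9]
gripper_width: 18.0
grasp_force: 59.1
row [-0.004 -0.     0.029] [-0.001 -0.001  0.005] yaw -45.6080121072597 TCP [ 645.629 -210.944   83.869] j [-0.112  0.457 -0.66   1.2   -0.291 -0.251] w 18.002912022994344 F [ 0.046  0.382 -0.891] t 18.3
```

View pics/c7.png

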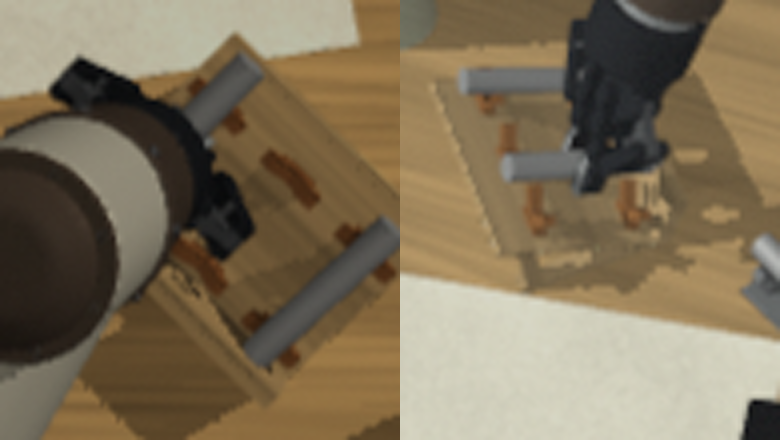

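The pin is held over slot_1, parallel to the fixed pin, square end up the slope, with its axis in line with the upper saddle. Lowering.

```bash
python3 -m handwheel '[[-0.002,0,0.015,-0.001,-0.001,0.005,-1],[-0.004,0,0.029,-0.001,-0.001,0.005,-1],[-0.004,0,0.029,-0.001,-0.001,0.005,-1]]'
python3 -m handwheel '[[0,0,0.004,0,0,0,-1],[0,0,0.007,0,0,0,-1],[0,0,0.009,0,0,0,-1],[0,0,0.009,0,0,0,-1]]'
python3 - <<'E'
from h import *
row(slot(1,66,0),frame(W)); s=read_state();g=s["position"]-19*Ro.from_quat(s["ee_rot"]).as_matrix()[:,2];q=g-slot(1,0);print("slot coords",q@W,q@YL,q@N,s["wrist_torque"])
E
```

```text
clock: 18.77
position: [651.8, -217.2, 56.1]
ee_rot: [0.899, -0.381, 0.199, 0.084]
contact_force: [-0.3, -0.5, -0.6]
gripper_width: 17.8
grasp_force: 59.1
clock: 19.27
position: [654.7, -219.6, 48.1]
ee_rot: [0.899, -0.381, 0.199, 0.084]
contact_force: [-1.1, -1.0, 1.2]
gripper_width: 18.0
grasp_force: 59.3
row [-0.     0.     0.003] [-0.001 -0.001 -0.   ] yaw -45.9174685158923 TCP [ 654.701 -219.556   48.118] j [-0.221  0.516 -0.68   1.56  -0.233 -0.524] w 17.95041021822259 F [-1.101 -0.959  1.221] t 19.275
slot coords 66.03421945559333 0.28952051573689297 3.230242205922217 [ 0.484  0.834 -0.118]
```

```bash
cat > w.py <<'E'
from h import *
import sys
k=int(sys.argv[1]);s=read_state();g=s["position"]-19*Ro.from_quat(s["ee_rot"]).as_matrix()[:,2];q=g-slot(k,0);F=s["contact_force"];print("slot x,y,z",np.array([q@W,q@YL,q@N]),"F",np.array([F@W,F@YL,F@N]),"M",s["wrist_torque"],"j",s["joints"])
E
python3 -m handwheel '[[0,0,0.0015,0,0,0,-1],[0,0,0.0015,0,0,0,-1]]';python3 w.py 1;python3 -m handwheel '[[0,0,0.0015,0,0,0,-1],[0,0,0.0015,0,0,0,-1]]';python3 w.py 1
```

```text
clock: 19.52
position: [654.7, -220.2, 47.5]
ee_rot: [0.899, -0.381, 0.2, 0.084]
contact_force: [-5.4, 2.7, 6.6]
gripper_width: 18.2
grasp_force: 60.1
slot x,y,z [66.205 -0.171  2.467] F [-2.411 -2.038  8.395] M [ 0.371  1.465 -0.409] j [-0.226  0.517 -0.681  1.573 -0.232 -0.534]
clock: 19.77
position: [654.8, -220.5, 47.3]
ee_rot: [0.899, -0.381, 0.2, 0.084]
contact_force: [-11.6, 3.9, 13.6]
gripper_width: 18.2
grasp_force: 61.0
slot x,y,z [66.306 -0.266  2.138] F [-4.136 -5.655 16.893] M [ 0.651  2.306 -0.643] j [-0.229  0.517 -0.682  1.586 -0.231 -0.543]
```

```bash
python3 -m handwheel '[[0,0.0,-0.0015,0,0,0,-1],[-0.004,0,-0.0015,0,0,0,-1],[-0.007,0,-0.0015,0,0,0,-1],[-0.007,0,-0.0015,0,0,0,-1]]';python3 w.py 1;python3 -m handwheel '[[-0.003,0,0,0,0,0,-1],[-0.003,0,0,0,0,0,-1]]';python3 w.py 1;python3 -m handwheel '[[-0.002,0,0,0,0,0,-1],[-0.002,0,0,0,0,0,-1]]';python3 w.py 1
```

```text
clock: 20.27
position: [651.4, -217.2, 45.2]
ee_rot: [0.898, -0.382, 0.201, 0.085]
contact_force: [-4.1, -2.5, 7.1]
gripper_width: 18.1
grasp_force: 59.9
slot x,y,z [61.127 -0.433  2.229] F [ 2.073 -4.691  6.856] M [-0.686  0.844 -0.522] j [-0.238  0.515 -0.692  1.635 -0.23  -0.587]
clock: 20.52
position: [649.7, -215.4, 44.0]
ee_rot: [0.898, -0.382, 0.201, 0.085]
contact_force: [-2.3, -2.0, 6.3]
gripper_width: 17.8
grasp_force: 59.8
slot x,y,z [58.366 -0.423  2.253] F [ 2.458 -3.022  5.768] M [-0.762  0.742 -0.54 ] j [-0.242  0.514 -0.698  1.66  -0.229 -0.609]
clock: 20.78
position: [648.5, -214.3, 43.2]
ee_rot: [0.898, -0.382, 0.201, 0.085]
contact_force: [-2.7, -3.4, 7.3]
gripper_width: 18.0
grasp_force: 59.8
slot x,y,z [56.551 -0.437  2.226] F [ 3.574 -4.334  6.376] M [-0.772  0.708 -0.587] j [-0.245  0.514 -0.701  1.676 -0.229 -0.623]
```

```bash
python3 -m handwheel '[[-0.002,0,0,0,0,0,-1],[-0.002,0,0,0,0,0,-1]]';python3 w.py 1;python3 -m handwheel '[[-0.002,0,0,0,0,0,-1],[-0.002,0,0,0,0,0,-1]]';python3 w.py 1;python3 -m handwheel '[[-0.002,0,0,0,0,0,-1],[-0.002,0,0,0,0,0,-1]]';python3 w.py 1
```

```text
clock: 21.02
position: [647.3, -213.0, 42.4]
ee_rot: [0.898, -0.382, 0.201, 0.085]
contact_force: [-2.8, -2.8, 6.8]
gripper_width: 18.5
grasp_force: 59.8
slot x,y,z [54.598 -0.422  2.229] F [ 2.926 -4.015  6.182] M [-0.844  0.677 -0.544] j [-0.248  0.513 -0.705  1.693 -0.228 -0.637]
clock: 21.28
position: [646.2, -211.9, 41.8]
ee_rot: [0.898, -0.382, 0.201, 0.085]
contact_force: [-2.0, -2.8, 5.9]
gripper_width: 18.2
grasp_force: 59.8
slot x,y,z [52.926 -0.405  2.286] F [ 3.026 -3.369  5.062] M [-0.889  0.549 -0.54 ] j [-0.251  0.513 -0.708  1.709 -0.228 -0.651]
clock: 21.52
position: [646.0, -211.5, 41.8]
ee_rot: [0.898, -0.382, 0.202, 0.086]
contact_force: [1.3, -7.0, 5.5]
gripper_width: 17.9
grasp_force: 59.6
slot x,y,z [52.531 -0.306  2.422] F [ 7.68  -3.923  2.5  ] M [-1.409 -0.029 -0.416] j [-0.254  0.512 -0.709  1.725 -0.229 -0.665]
```

```bash
python3 -m handwheel '[[-0.002,0,0,0,0,0,-1],[-0.0025,0,0,0,0,0,-1]]';python3 w.py 1;python3 -m handwheel '[[0,0,0,0,0,0,-0.05],[0,0,0,0,0,0,-0.05],[0,0,0,0,0,0,-0.05],[0,0,-0.03,0,0,0,-0.05],[0,0,-0.08,0,0,0,-0.05],[0,0,-0.12,0,0,0,-0.05],[0,0,-0.12,0,0,0,-0.05]]'
python3 - <<'E'
from h import *
B2=np.array([648.0,-30.4,0])+[2.3,1.5,0]
row([*B2[:2],150],yawf(-119.3))
E
```

```text
clock: 21.78
position: [645.9, -211.3, 42.0]
ee_rot: [0.897, -0.383, 0.204, 0.087]
contact_force: [5.1, -9.8, 4.8]
gripper_width: 17.9
grasp_force: 59.3
slot x,y,z [52.346 -0.206  2.753] F [11.65  -3.148 -0.065] M [-2.292 -0.901 -0.253] j [-0.258  0.512 -0.711  1.744 -0.23  -0.681]
clock: 22.65
position: [607.7, -167.9, 148.8]
ee_rot: [0.899, -0.38, 0.2, 0.082]
contact_force: [0.5, 0.7, -0.4]
gripper_width: 40.5
grasp_force: 0.0
row [-0.071 -0.127 -0.013] [-0.284 -0.372  1.261] yaw -45.851209503189466 TCP [ 607.673 -167.902  148.775] j [ 0.055  0.317 -0.647  0.835 -0.44  -0.02 ] w 40.45522434402971 F [ 0.47   0.674 -0.42 ] t 22.65
```

Now to the second pin. I'll check the racked one in the same stop.

```bash
python3 -m handwheel '[[-0.071,-0.127,-0.013,-0.284,-0.372,1.261,0.3],[-0.071,-0.127,-0.013,-0.284,-0.372,1.261,0.3],[-0.071,-0.127,-0.013,-0.284,-0.372,1.261,0.3],[-0.071,-0.127,-0.013,-0.284,-0.372,1.261,0.3],[-0.071,-0.127,-0.013,-0.284,-0.372,1.261,0.3],[-0.071,-0.127,-0.013,-0.284,-0.372,1.261,0.3],[-0.071,-0.127,-0.013,-0.284,-0.372,1.261,0.3],[-0.071,-0.127,-0.013,-0.284,-0.372,1.261,0.3],[-0.071,-0.127,-0.013,-0.284,-0.372,1.261,0.3],[-0.071,-0.127,-0.013,-0.284,-0.372,1.261,0.3]]'
python3 - <<'E'
from h import *
row([650.3,-28.9,34.5],yawf(-119.3))
p,d=get_image("top");q,e=get_image("scene")
T=cloud("top",d)
cv2.imwrite("pics/c8.png",cv2.hconcat([cv2.resize(p[165:275,290:400],None,fx=4,fy=4,interpolation=2),cv2.resize(q[160:270,180:265],None,fx=4,fy=4,interpolation=2)]))
# pin high end relative to fixed pin, along W
C=T[165:275,290:410].reshape(-1,3);C=C[~np.isnan(C[:,0])]
for y in(0,120):
    q=C-S3;x,l,z=q@W,q@YL-y,q@N;k=(abs(l)<8)&(z>4)&(z<13)&(x>-5);print(y,k.sum(),np.percentile(x[k],[0,2,98,100]),l[k].mean(),np.percentile(z[k],90))
E
```

```text
clock: 23.9
position: [648.9, -31.2, 128.1]
ee_rot: [-0.505, 0.863, 0.0, -0.003]
contact_force: [0.0, 0.6, -0.2]
gripper_width: 55.6
grasp_force: 0.0
row [-0.003 -0.     0.113] [ 0.003 -0.004 -0.   ] yaw -119.30148456769102 TCP [648.891 -31.215 128.089] j [ 0.201  0.511 -0.06   0.001 -1.005 -0.713] w 55.64820948135987 F [ 0.036  0.565 -0.238] t 23.9
0 327 [ -1.657   1.304 111.152 112.837] 0.24590029026312127 11.35770506545064
120 326 [ -1.469  -0.074 109.763 111.98 ] -0.01276782276529743 10.745745671172
```

View pics/c8.png

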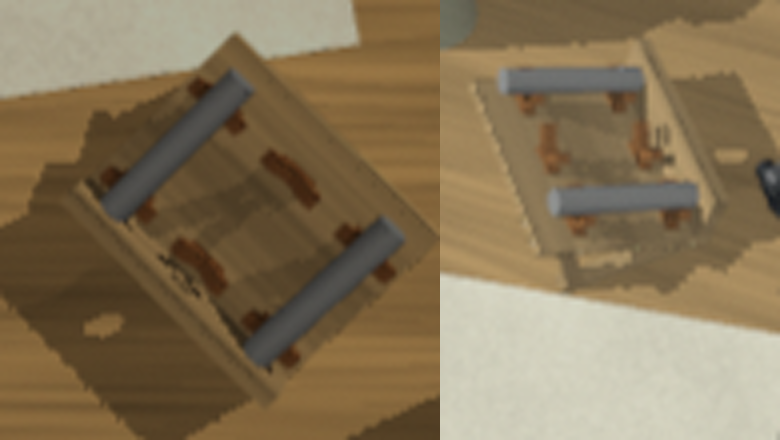

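Pin 1 lies fully home in slot_1, its top end level with the fixed pin's. Picking up the second pin.

```bash
python3 -m handwheel '[[-0.003,0,0.06,0.003,-0.004,0,0.3],[-0.003,0,0.1,0.003,-0.004,0,0.3],[-0.003,0,0.112,0.003,-0.004,0,0.3],[-0.003,0,0.112,0.003,-0.004,0,0.3],[-0.003,0,0.112,0.003,-0.004,0,-1],[-0.003,0,0.112,0.003,-0.004,0,-1],[-0.003,0,0.112,0.003,-0.004,0,-1],[-0.003,0,0.112,0.003,-0.004,0,-1],[-0.003,0,0.112,0.003,-0.004,0,-1]]'
python3 -m handwheel '[[0,0,0,0,0,0,-1],[0,0,-0.05,0,0,0,-1],[0,0,-0.11,0,0,0,-1],[0,0,-0.11,0,0,0,-1]]'
python3 - <<'E'
from h import *
m=np.array([542.5,251.5,80]);b=np.array([np.cos(np.radians(189.6)),np.sin(np.radians(189.6)),0])
row(m-b*80+[0,0,20],yawf(9.6))
E
```

```text
clock: 25.12
position: [651.3, -28.8, 18.4]
ee_rot: [-0.504, 0.863, -0.0, 0.002]
contact_force: [-1.4, 1.7, 5.5]
gripper_width: 17.8
grasp_force: 58.6
clock: 25.62
position: [654.1, -29.0, 133.1]
ee_rot: [-0.505, 0.863, -0.003, 0.006]
contact_force: [0.4, 0.5, -2.6]
gripper_width: 17.8
grasp_force: 58.9
row [-0.24   0.173  0.052] [-0.016 -0.008 -2.251] yaw -119.36971666237433 TCP [654.076 -28.954 133.132] j [ 0.203  0.505 -0.056  0.001 -0.996 -0.716] w 17.781108991593587 F [ 0.406  0.517 -2.629] t 25.625
```

```bash
python3 -m handwheel '[[-0.24,0.173,-0.01,-0.016,-0.008,-2.251,-1],[-0.24,0.173,-0.01,-0.016,-0.008,-2.251,-1],[-0.24,0.173,-0.01,-0.016,-0.008,-2.251,-1],[-0.24,0.173,-0.01,-0.016,-0.008,-2.251,-1],[-0.24,0.173,-0.01,-0.016,-0.008,-2.251,-1],[-0.24,0.173,-0.01,-0.016,-0.008,-2.251,-1],[-0.24,0.173,-0.01,-0.016,-0.008,-2.251,-1],[-0.24,0.173,-0.01,-0.016,-0.008,-2.251,-1],[-0.24,0.173,-0.01,-0.016,-0.008,-2.251,-1],[-0.24,0.173,-0.01,-0.016,-0.008,-2.251,-1]]'
python3 - <<'E'
from h import *
m=np.array([542.5,251.5,83.4]);b=np.array([np.cos(np.radians(189.6)),np.sin(np.radians(189.6)),0])
row(m-b*82,yawf(9.6))
E
```

```text
clock: 26.88
position: [616.8, 264.4, 135.2]
ee_rot: [0.995, -0.102, -0.007, 0.001]
contact_force: [-0.3, -0.3, -2.6]
gripper_width: 18.1
grasp_force: 59.0
row [ 0.007 -0.002  0.071] [-0.     0.014 -0.371] yaw -11.664605980995159 TCP [616.814 264.44  135.196] j [ 0.641  0.541  0.019 -0.01  -1.06   0.731] w 18.118672170170957 F [-0.343 -0.341 -2.562] t 26.875
```

```bash
python3 -m handwheel '[[0.007,-0.002,0,0,0.014,-0.371,-1],[0.007,-0.002,0,0,0.014,-0.371,-1],[0.007,-0.002,0.04,0,0.014,-0.371,-1],[0.007,-0.002,0.071,0,0.014,-0.371,-1],[0.007,-0.002,0.071,0,0.014,-0.371,-1],[0.007,-0.002,0.071,0,0.014,-0.371,-1]]'
python3 - <<'E'
from h import *
m=np.array([542.5,251.5,83.4]);b=np.array([np.cos(np.radians(189.6)),np.sin(np.radians(189.6)),0])
row(m-b*82,yawf(9.6))
p,d=get_image("top");T=cloud("top",d)
a=T[205:236,115:150].reshape(-1,3);a=a[(a[:,2]>75)&(a[:,2]<102)&(a[:,0]>545)&(a[:,0]<608)]
n=np.array([np.cos(np.radians(9.6)),np.sin(np.radians(9.6))]);l=np.array([-n[1],n[0]]);c=np.array([523.2,246.0])
L=(a[:,:2]-c)@l;D=(a[:,:2]-c)@n
for lo in range(25,80,8):
    k=(D>lo)&(D<lo+8)
    if k.sum()>4: print(lo,k.sum(),L[k].min(),L[k].max(),L[k].mean(),np.percentile(a[k,2],90))
print("nose gap",D.min()-17.5)
E
```

```text
clock: 27.62
position: [624.6, 265.7, 66.3]
ee_rot: [0.997, 0.081, 0.002, -0.0]
contact_force: [0.2, 0.9, -0.3]
gripper_width: 17.8
grasp_force: 59.0
row [-0.001  0.     0.002] [-0.001 -0.003 -0.006] yaw 9.284296695799194 TCP [624.602 265.661  66.31 ] j [ 0.64   0.614 -0.046  0.001 -0.908  1.092] w 17.788144000288373 F [ 0.17   0.942 -0.349] t 27.625
41 23 -6.081601113505596 7.751120066489804 -0.1113663630915029 90.30860865530512
49 33 -9.621228712659564 10.122371688472622 -0.6862155068731122 91.22580991403763
57 30 -8.406950049811973 9.411466219857159 -0.847113885922091 91.7679585524295
65 29 -8.916762329362413 10.810579745798691 0.410145469010853 92.12992109864204
73 35 -9.320444324100855 9.51168107661156 -1.0428333511059982 92.26361691422508
nose gap 23.929479130104127
```

```bash
python3 -m handwheel '[[0,0,0.002,0,-0.003,-0.006,-1],[-0.015,0,0.002,0,-0.003,-0.006,-1],[-0.024,0,0.002,0,-0.003,-0.006,-1],[-0.032,0,0.002,0,-0.003,-0.006,-1],[-0.032,0,0.002,0,-0.003,-0.006,-1]]'
cat > g.py <<'E'
from h import *
s=read_state();b=-Ro.from_quat(s["ee_rot"]).as_matrix()[:,0];m=np.array([542.5,251.5,80])
print("depth est",(s["position"]-m)@b+60,"M",s["wrist_torque"])
E
python3 g.py;python3 -m handwheel '[[-0.003,0,0,0,0,0,-1],[-0.006,0,0,0,0,0,-1],[-0.008,0,0,0,0,0,-1],[-0.008,0,0,0,0,0,-1]]';python3 g.py
```

```text
clock: 28.3
position: [592.1, 260.3, 63.9]
ee_rot: [0.996, 0.084, -0.0, -0.0]
contact_force: [0.6, -0.6, -1.0]
gripper_width: 18.0
grasp_force: 59.0
depth est 9.626393010895647 M [-0.002  0.03   0.027]
clock: 28.8
position: [584.4, 258.9, 63.4]
ee_rot: [0.996, 0.084, -0.001, -0.0]
contact_force: [-0.1, 0.4, -1.4]
gripper_width: 17.9
grasp_force: 59.0
depth est 17.45935838525709 M [ 0.022 -0.     0.011]
```

```bash
python3 -m handwheel '[[-0.003,0,0,0,0,0,-1],[-0.006,0,0,0,0,0,-1],[-0.006,0,0,0,0,0,-1]]';python3 g.py;python3 -m handwheel '[[-0.002,0,0,0,0,0,-1],[-0.003,0,0,0,0,0,-1],[-0.003,0,0,0,0,0,-1]]';python3 g.py;python3 -m handwheel '[[-0.001,0,0,0,0,0,-1],[-0.002,0,0,0,0,0,-1],[-0.002,0,0,0,0,0,-1]]';python3 g.py
```

```text
clock: 29.18
position: [578.3, 257.9, 63.5]
ee_rot: [0.996, 0.084, -0.001, -0.0]
contact_force: [-0.4, 0.1, -1.0]
gripper_width: 17.9
grasp_force: 59.0
depth est 23.62384735391423 M [-0.062 -0.023  0.029]
clock: 29.55
position: [576.3, 257.5, 63.9]
ee_rot: [0.996, 0.084, 0.0, -0.0]
contact_force: [2.8, -1.5, -0.7]
gripper_width: 18.0
grasp_force: 59.0
depth est 25.639362664862887 M [-0.36  -0.785  0.065]
clock: 29.92
position: [575.4, 257.3, 64.3]
ee_rot: [0.996, 0.084, 0.001, -0.001]
contact_force: [6.3, -3.0, -1.6]
gripper_width: 18.3
grasp_force: 59.1
depth est 26.689767462655425 M [-0.714 -1.624  0.14 ]
```

It went free past 20 mm and stopped at about 26.5: this end is chamfered too. Withdrawing, then on to slot_2.

```bash
python3 -m handwheel '[[0.015,0,0,0,0,0,-1],[0.06,0,0,0,0,0,-1],[0.06,0,-0.03,0,0,0,-1],[0.06,0,-0.08,0,0,0,-1],[0.06,0,-0.08,0,0,0,-1]]'
python3 -c "
from h import *
row(slot(2,68,85),frame(W))"
```

```text
clock: 30.55
position: [634.6, 268.6, 148.1]
ee_rot: [0.996, 0.084, 0.003, -0.002]
contact_force: [0.3, 0.7, -1.4]
gripper_width: 18.1
grasp_force: 59.0
row [-0.13   0.492  0.022] [-0.217  0.396  0.952] yaw 9.627090543278149 TCP [634.617 268.571 148.117] j [ 0.634  0.549  0.065 -0.001 -1.079  1.105] w 18.06173583014885 F [ 0.327  0.744 -1.364] t 30.55
```

```bash
python3 -m handwheel '[[-0.13,0.492,-0.02,-0.217,0.396,0.952,-1],[-0.13,0.492,-0.02,-0.217,0.396,0.952,-1],[-0.13,0.492,-0.02,-0.217,0.396,0.952,-1],[-0.13,0.492,-0.02,-0.217,0.396,0.952,-1],[-0.13,0.492,-0.02,-0.217,0.396,0.952,-1],[-0.13,0.492,-0.02,-0.217,0.396,0.952,-1],[-0.13,0.492,-0.02,-0.217,0.396,0.952,-1],[-0.13,0.492,-0.02,-0.217,0.396,0.952,-1],[-0.13,0.492,0.0,-0.217,0.396,0.952,-1],[-0.13,0.492,0.022,-0.217,0.396,0.952,-1]]'
python3 -c "
from h import *
row(slot(2,66,40),frame(W))"
```

```text
clock: 31.8
position: [585.7, -240.4, 120.2]
ee_rot: [0.899, -0.382, 0.196, 0.087]
contact_force: [1.1, 0.1, -0.5]
gripper_width: 18.2
grasp_force: 59.1
row [-0.    -0.004  0.042] [ 0.009  0.003 -0.   ] yaw -45.903450154499474 TCP [ 585.737 -240.424  120.181] j [-0.131  0.345 -0.717  1.029 -0.316 -0.061] w 18.19110475643361 F [ 1.149  0.091 -0.513] t 31.8
```

```bash
python3 -m handwheel '[[0,-0.004,0.042,0.009,0.003,0,-1],[0,-0.004,0.042,0.009,0.003,0,-1],[0,-0.004,0.055,0.009,0.003,0,-1],[0,-0.004,0.065,0.009,0.003,0,-1],[0,-0.004,0.065,0.009,0.003,0,-1]]';python3 w.py 2; python3 -c "
from h import *
row(slot(2,66,4),frame(W))"
```

```text
clock: 32.42
position: [606.8, -257.2, 60.4]
ee_rot: [0.9, -0.38, 0.198, 0.084]
contact_force: [0.1, -0.6, -0.5]
gripper_width: 17.8
grasp_force: 59.1
slot x,y,z [65.556 -0.336 17.044] F [ 0.26  -0.337 -0.708] M [ 0.694  0.675 -0.006] j [-0.359  0.454 -0.752  1.735 -0.183 -0.57 ]
row [ 0.001 -0.     0.013] [0.001 0.002 0.002] yaw -45.767073281511855 TCP [ 606.767 -257.244   60.422] j [-0.359  0.454 -0.752  1.735 -0.183 -0.57 ] w 17.79104095519681 F [ 0.13  -0.618 -0.532] t 32.425
```

Run:
```python
from k import *
for j1,q in((-.36,1.206),(-.40,1.23),(-.45,1.25)):
  for ro in(0,4,8,12,16): print(j1,q,ro,solve(Ro.from_matrix(frame(W))*Rx(np.radians(ro)),j1,q,-1), solve(Ro.from_matrix(frame(W))*Rx(-np.radians(ro)),j1,q,-1))
```

```text
1 err deg 161.14997416889815
-1 err deg 0.008078610377265103
-0.36 1.206 0 [ 1.748 -0.184 -0.584] [ 1.748 -0.184 -0.584]
-0.36 1.206 4 [ 2.047 -0.131 -0.88 ] [ 1.588 -0.245 -0.429]
-0.36 1.206 8 [ 2.604 -0.102 -1.433] [ 1.493 -0.31  -0.337]
-0.36 1.206 12 [-3.035 -0.115 -2.075] [ 1.43  -0.376 -0.278]
-0.36 1.206 16 [-2.644 -0.161 -2.462] [ 1.386 -0.444 -0.237]
-0.4 1.23 0 [ 1.933 -0.177 -0.734] [ 1.933 -0.177 -0.734]
-0.4 1.23 4 [ 2.292 -0.133 -1.09 ] [ 1.729 -0.233 -0.535]
-0.4 1.23 8 [ 2.844 -0.118 -1.637] [ 1.607 -0.295 -0.416]
-0.4 1.23 12 [-2.922 -0.141 -2.151] [ 1.526 -0.36  -0.341]
-0.4 1.23 16 [-2.605 -0.189 -2.463] [ 1.47  -0.427 -0.288]
-0.45 1.25 0 [ 2.123 -0.171 -0.88 ] [ 2.123 -0.171 -0.88 ]
-0.45 1.25 4 [ 2.527 -0.137 -1.279] [ 1.876 -0.222 -0.638]
-0.45 1.25 8 [ 3.047 -0.135 -1.795] [ 1.726 -0.281 -0.492]
-0.45 1.25 12 [-2.808 -0.165 -2.217] [ 1.628 -0.344 -0.399]
-0.45 1.25 16 [-2.543 -0.214 -2.478] [ 1.56  -0.409 -0.335]
```

j5 is near its limit, so I'll roll the hand 7° about the pin's axis; the pin's own direction doesn't change.

```bash
python3 -c "
from h import *
Rt=(Ro.from_matrix(frame(W))*Ro.from_euler('x',-7,degrees=True)).as_matrix()
row(slot(2,66,16),Rt);row(slot(2,66,5),Rt)"
```

```text
row [0.    0.002 0.001] [-0.122  0.002  0.002] yaw -45.767073281511855 TCP [ 606.767 -257.244   60.422] j [-0.359  0.454 -0.752  1.735 -0.183 -0.57 ] w 17.79104095519681 F [ 0.13  -0.618 -0.532] t 32.425
row [0.    0.002 0.012] [-0.122  0.002  0.002] yaw -45.767073281511855 TCP [ 606.767 -257.244   60.422] j [-0.359  0.454 -0.752  1.735 -0.183 -0.57 ] w 17.79104095519681 F [ 0.13  -0.618 -0.532] t 32.425
```

```bash
python3 -m handwheel '[[0,0.002,0.001,-0.122,0.002,0.002,-1],[0,0.002,0.001,-0.122,0.002,0.002,-1],[0,0.002,0.008,-0.122,0.002,0.002,-1],[0,0.002,0.012,-0.122,0.002,0.002,-1],[0,0.002,0.012,-0.122,0.002,0.002,-1]]';python3 w.py 2;python3 -m handwheel '[[0,0,0.0015,0,0,0,-1],[0,0,0.0015,0,0,0,-1]]';python3 w.py 2
```

```text
clock: 33.05
position: [609.8, -261.9, 51.1]
ee_rot: [0.892, -0.392, 0.176, 0.139]
contact_force: [-1.0, 0.1, -1.4]
gripper_width: 18.0
grasp_force: 59.2
slot x,y,z [66.498  0.894  6.126] F [-1.25  -0.657 -0.926] M [ 0.866  0.486 -0.035] j [-0.216  0.498 -0.709  1.409 -0.344 -0.387]
clock: 33.3
position: [610.5, -262.7, 50.1]
ee_rot: [0.892, -0.392, 0.177, 0.139]
contact_force: [-0.2, -0.1, -1.3]
gripper_width: 18.3
grasp_force: 59.2
slot x,y,z [67.062  0.8    4.805] F [-0.556 -0.21  -1.188] M [0.893 0.529 0.03 ] j [-0.221  0.5   -0.709  1.42  -0.342 -0.394]
```

```bash
python3 -m handwheel '[[0,0.001,0.0015,0,0,0,-1],[0,0.001,0.0015,0,0,0,-1]]';python3 w.py 2;python3 -m handwheel '[[0,0,0.0015,0,0,0,-1],[0,0,0.0015,0,0,0,-1]]';python3 w.py 2
```

```text
clock: 33.55
position: [610.1, -263.9, 48.7]
ee_rot: [0.892, -0.392, 0.177, 0.139]
contact_force: [-0.3, 0.3, -1.0]
gripper_width: 17.9
grasp_force: 59.2
slot x,y,z [66.986 -0.329  3.31 ] F [-0.782 -0.055 -0.724] M [ 0.913  0.526 -0.005] j [-0.227  0.502 -0.71   1.434 -0.339 -0.403]
clock: 33.8
position: [610.4, -264.2, 48.2]
ee_rot: [0.892, -0.392, 0.177, 0.139]
contact_force: [-3.7, 2.7, 4.6]
gripper_width: 17.8
grasp_force: 59.9
slot x,y,z [67.168 -0.303  2.666] F [-2.113 -0.807  6.087] M [ 1.055  1.079 -0.226] j [-0.23   0.503 -0.711  1.445 -0.338 -0.41 ]
```

Seated in the saddles (z 2.7, as in slot_1). Sliding down to the fence.

```bash
python3 -m handwheel '[[-0.004,0,0,0,0,0,-1],[-0.008,0,0,0,0,0,-1],[-0.01,0,0,0,0,0,-1],[-0.01,0,0,0,0,0,-1]]';python3 w.py 2;python3 -m handwheel '[[-0.002,0,0,0,0,0,-1],[-0.003,0,0,0,0,0,-1],[-0.003,0,0,0,0,0,-1]]';python3 w.py 2;python3 -m handwheel '[[-0.002,0,0,0,0,0,-1],[-0.002,0,0,0,0,0,-1]]';python3 w.py 2
```

```text
clock: 34.3
position: [605.2, -258.8, 44.9]
ee_rot: [0.892, -0.392, 0.179, 0.139]
contact_force: [-1.8, -1.9, 6.8]
gripper_width: 18.0
grasp_force: 59.9
slot x,y,z [58.856 -0.237  2.787] F [ 2.929 -2.586  6.088] M [-0.107  0.392 -0.201] j [-0.24   0.499 -0.732  1.508 -0.335 -0.468]
clock: 34.67
position: [603.5, -257.0, 43.7]
ee_rot: [0.892, -0.392, 0.179, 0.14]
contact_force: [-0.9, -1.7, 5.1]
gripper_width: 18.1
grasp_force: 59.8
slot x,y,z [56.137 -0.226  2.782] F [ 2.696 -1.875  4.391] M [-0.246  0.2   -0.098] j [-0.243  0.498 -0.738  1.526 -0.334 -0.485]
clock: 34.92
position: [602.2, -255.6, 42.8]
ee_rot: [0.892, -0.392, 0.179, 0.139]
contact_force: [-0.3, -1.7, 6.7]
gripper_width: 17.9
grasp_force: 59.8
slot x,y,z [54.071 -0.184  2.764] F [ 3.741 -1.365  5.638] M [-0.22   0.215 -0.143] j [-0.244  0.498 -0.742  1.538 -0.333 -0.496]
```

```bash
python3 -m handwheel '[[-0.002,0,0,0,0,0,-1],[-0.002,0,0,0,0,0,-1]]';python3 w.py 2;python3 -m handwheel '[[-0.002,0,0,0,0,0,-1],[-0.002,0,0,0,0,0,-1]]';python3 w.py 2
```

```text
clock: 35.17
position: [601.0, -254.4, 42.0]
ee_rot: [0.892, -0.392, 0.179, 0.139]
contact_force: [-0.8, -0.6, 6.5]
gripper_width: 18.0
grasp_force: 59.8
slot x,y,z [52.083 -0.205  2.751] F [ 2.663 -1.009  5.958] M [-0.204  0.252 -0.156] j [-0.246  0.497 -0.747  1.551 -0.332 -0.507]
clock: 35.42
position: [600.3, -253.6, 41.6]
ee_rot: [0.891, -0.392, 0.179, 0.14]
contact_force: [1.3, -3.2, 5.4]
gripper_width: 17.7
grasp_force: 59.7
slot x,y,z [50.945 -0.174  2.851] F [ 5.113 -1.286  3.529] M [-0.524 -0.064 -0.04 ] j [-0.248  0.496 -0.75   1.563 -0.332 -0.518]
```

```bash
python3 -m handwheel '[[-0.0015,0,0,0,0,0,-1],[-0.003,0,0,0,0,0,-1],[-0.004,0,0,0,0,0,-1]]';python3 w.py 2;python3 -m handwheel '[[0,0,0,0,0,0,-0.1],[0,0,0,0,0,0,-0.1],[0,0,0,0,0,0,-0.1],[0,0,-0.03,0,0,0,-0.1],[0,0,-0.08,0,0,0,-0.1],[0,0,-0.14,0,0,0,-0.1],[0,0,-0.18,0,0,0,-0.1],[-0.1,0,-0.18,0,0,0,-0.1],[-0.1,0,-0.18,0,0,0,-0.1]]'
python3 - <<'E'
from h import *
p,d=get_image("top");q,e=get_image("scene");T=cloud("top",d);S=cloud("scene",e)
C=T[165:275,290:410].reshape(-1,3);C=C[~np.isnan(C[:,0])];D=S[150:250,180:260].reshape(-1,3)
for nm,C in(("top",C),("scene",D)):
  for y in(0,60,120):
    r=C-S3;x,l,z=r@W,r@YL-y,r@N;k=(abs(l)<8)&(z>3)&(z<15)&(x>-5);print(nm,y,k.sum(),np.percentile(x[k],[2,98,100]) if k.sum() else 0)
cv2.imwrite("pics/c9.png",cv2.hconcat([cv2.resize(p[135:285,220:410],None,fx=2.6,fy=2.6,interpolation=2),cv2.resize(q[130:280,165:265],None,fx=2.6,fy=2.6,interpolation=2)]))
E
```

```text
clock: 35.8
position: [600.0, -253.1, 42.1]
ee_rot: [0.89, -0.393, 0.182, 0.141]
contact_force: [6.4, -9.5, 5.2]
gripper_width: 18.4
grasp_force: 59.3
slot x,y,z [50.563 -0.039  3.519] F [12.419 -2.051 -0.056] M [-2.173 -1.416  0.229] j [-0.253  0.495 -0.753  1.587 -0.335 -0.54 ]
clock: 36.92
position: [493.7, -113.5, 156.4]
ee_rot: [0.893, -0.391, 0.177, 0.139]
contact_force: [0.6, 0.2, 0.1]
gripper_width: 38.2
grasp_force: 0.0
top 0 347 [ -0.059 111.065 112.704]
top 60 335 [  0.166 111.013 112.455]
top 120 340 [ -0.059 110.355 112.538]
scene 0 101 [ -2.866 110.088 110.962]
scene 60 105 [ -2.692 109.898 110.802]
scene 120 114 [ -1.896 109.926 112.387]
```

View pics/c9.png

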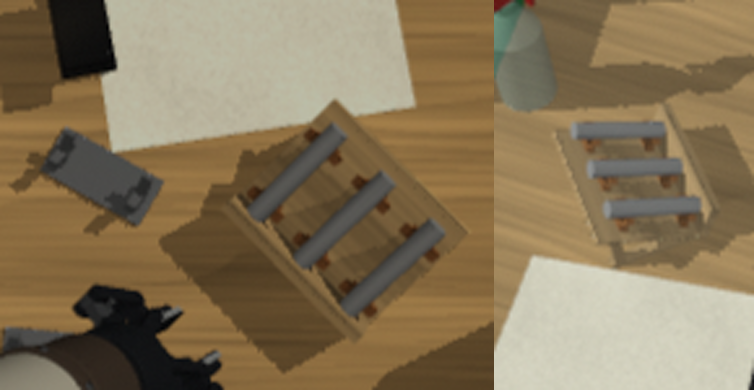

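All three pins lie parallel in the rack with their top ends level (top view: upper ends at (337,132), (385,182), (435,230)) and noses in the fence. The gripper is clear. Handing in.

```bash
python3 -c "
from bench import *
print(job_done())"
```

```text
the job is handed in; nothing more can be done
None
```

Job handed in at about 37 s: I gauged each pin and racked it before starting the next. Both lie free, chamfered end down and home in the fence holes, in slot_1 and slot_2; the first pin went back to its rest once for a regrip between gauging and racking.

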